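# Clamp the phone board with the lift-gate lever

### The job

One of the two board holders on the bench has a green phone board lying in it; clamp that board. Grasp the black ball on its lever, lift the lever up out of the left-hand notch where it stands (left and right as seen from the robot), swing it over the gate to the right-hand notch, lower it fully down into that notch and let go. Do not force the lever through the gate, and leave the lever of the empty holder where it is.

Things in the scene. Friction and masses are not known exactly. Their poses are not given: they have to be found in the camera images.
- holder: Board holder with the green phone board: fixed grey base 250 x 150 x 12 mm, turned up to 20 degrees. Origin on its underside, below the lever's vertical pivot post (diameter 14, top 132 mm up). z up, -x to the robot side (gate and ball), +y left; board at x +48 to +104 mm. The lever, a level 10 x 10 mm bar, turns freely on the post and slides up it at most 50 mm; it falls back by its weight (3 N).
- holder_knob (a point): Centre of the black ball (diameter 28 mm) to grasp, on an upright stem (diameter 8) at the front end of that holder's lever: 170 mm from the post's axis, 30 mm above the bar's top, 80 mm above the bench when the bar is down. Swinging moves it on a level arc about the post: x -160, y +58 mm in the holder's frame with the bar mid open notch, x -160, y -58 mid clamped notch.
- holder_notch (a point): Middle of the floor of the clamped notch (right-hand, seen from the robot): x -115, y -42, z 40 mm in the holder's frame. The gate is an upright steel plate 8 mm thick, open at the top; notches 30 mm wide centred at y +42 (open: the lever starts here) and y -42 mm. The sill between them rises 18 mm above their floors, so lift the lever about 30 mm to cross. 74 mm end posts stop the bar.
- spare_knob (a point): Centre of the same kind of black ball on the lever of the other holder, which is empty (no board) but otherwise alike. To be left where it is.

How it is judged:
On the way:
1. the lever is lifted clear of the open (left-hand) notch (z of holder_knob in the frame of holder above 0.096 m and y of holder_knob in the frame of holder above 0.03 m), for 0.05 s.
At the end, for the whole second after the job is handed in: The lever of the holder with the board lies down in the clamped (right-hand) notch: its ball is at y below -38 mm (middle of the notch -58 mm) and z below 88 mm (80 mm when fully down) in the holder's frame; the ball of the empty holder's lever is within 30 mm of where it began (y of holder_knob in the frame of holder below -0.038 m and z of holder_knob in the frame of holder below 0.088 m and distance of spare_knob from where it was at the start of the episode below 0.03 m); the robot touches nothing.
It fails at once if the lever is forced through the gate's sill instead of over it (z of holder_knob in the frame of holder below 0.09 m and y of holder_knob in the frame of holder between -0.033 and 0.033 m).
It fails at once if the lever of the empty holder is moved (its ball by more than 30 mm) (distance of spare_knob from where it was at the start of the episode above 0.03 m).
It also fails if it takes over 37 s, if anything falls off the work surface, if the arm or the gripper's body presses on something with over 40 N, if the wrist force passes 120 N, or if a joint passes its speed limit or range.

### The arm

A 7-joint arm with a two-finger parallel gripper is mounted at the origin on the work surface. World frame = base frame: x ahead of the robot, y to its left, z up, the work surface at z = 0. Lengths are in m, angles in rad, forces in N, time in s.
With the tool pointing down it reaches from about 0.35 to 0.9 m from the base axis. Payload 8.1 kg.
Tool frame: the origin (TCP) lies midway between the tips of the shut fingers; the grasp point (between the pads) lies 19 mm behind it (r.hold_point_z is the distance from the TCP to the grasp point, in m); x points along the fingers, y is the direction in which the jaws open and shut, and the axes are right-handed (so a half turn about x gives the same grasp; the last joint's range is limited). The gripper opens to 92 mm and grips with 3 to 60 N. Pads are 19 mm wide; open, the fingers measure 130 mm over their backs; the gripper's body (75 mm by 190 mm) begins 47 mm behind the grasp point.
Start: joints at [-1.449, 0.434, 0.025, 1.573, -0.012, 1.134, -0.075], TCP at [0.139, 0.609, 0.227] pointing down, gripper open.
Joint ranges: [-2.62, 2.62], [-0.44, 2.09], [-1.27, 1.32], [0.08, 2.57], [-1.32, 4.46], [0.12, 2], [-2.74, 2.74]. Speed limits (rad/s): [2.22, 2.22, 3.01, 3.01, 3.14, 3.14, 3.14].

### API

Orientations are given as a unit quaternion [w, x, y, z].
In Python, from plant import r, move_gripper, kinematics, imaging, job gives the robot as it stands. Calls block until the motion is done:
- r.reach(position, orientation): joint-space move of the TCP to a pose.
- r.line_to(position, rot=None, vel=0.15, stop_force=None): straight line of the TCP; rot=None keeps the orientation; vel is the mean speed in m/s. With stop_force (N) it stops when the force on the tool has changed by that much, and returns True; else False.
- r.set_joints(angles): joint-space move.
- move_gripper(opening): finger opening in m; the grip force is fixed at half the most; returns when the fingers have stopped.
- r.wait(seconds).
- kinematics.ik(position, orientation): joint angles nearest the present ones, or None.
- r.state(): the state.
- imaging.capture(name): name is "side" or "top"; returns the picture (420x560x3 uint8, red, green, blue); there is no depth.
- imaging.get_calibration(name): a dict with "fov_y" (degrees; the focal length in pixels is half the picture's height over the tangent of half this angle, whatever the lens; pixels are square), "cx", "cy" (the principal point, pixels), "D" ([k1, k2, p1, p2, k3] as OpenCV has them; the pictures are not rectified), "extrinsics" (4x4, takes a point from camera to world coordinates). Camera axes: x right, y down, z forward; pixel columns grow to the right and rows downward; lengths in m; the calibration is good to about 2 mm. A picture is of the moment at which its call begins. get_calibration takes no time and is no camera call.
A pose or a line that the arm cannot do raises r.Unreachable and nothing moves.
- job.close_job(): hands the job in, once; it reports no verdict.
The state is a dict: "t": time; "joint_positions": joint angles; "qd": joint speeds; "joint_efforts": joint torques, N m; "position": TCP position; "tool_rot": TCP orientation; "wrist_force": force on the tool from outside, world axes, zero at the start; "torque": the same for the moment, N m; "grip_width": finger opening in m.
Only numpy, scipy, OpenCV 4.12 (cv2) and the standard library are available. Lean on these libraries where they do the work, as an engineer would, in place of code of your own. Each camera call takes 0.05 s, during which the arm holds its last target.

## Working session

There is one attempt and no reset: what is moved stays moved. The work goes in short steps, each a Python script; the robot and the scene stay as the last script left them, time stands still between calls to the robot, and variables do not carry over. Pictures are saved under pics/ and viewed, and the job is handed in when it is done.

```bash
ls; mkdir -p pics; python3 - <<'E'
from plant import r, move_gripper, kinematics, imaging, job
import cv2
for n in("side","top"):
    im=imaging.capture(n); cv2.imwrite(f"pics/{n}0.png",im[:,:,::-1]); print(n,imaging.get_calibration(n))
s=r.state();print(s["t"],s["position"],s["tool_rot"],s["grip_width"],r.hold_point_z)
E
```

```text
pics
side {'fov_y': 50.22638434657023, 'cx': 278.34019797685727, 'cy': 208.8549635004472, 'D': array([-0.03463919,  0.        ,  0.        ,  0.        ,  0.        ]), 'extrinsics': array([[-0.99441121, -0.03818516,  0.09842881,  0.46386279],
       [-0.10288146,  0.5597765 , -0.82223213,  0.76989126],
       [-0.02370107, -0.82776335, -0.56057657,  0.60359901],
       [ 0.        ,  0.        ,  0.        ,  1.        ]])}
top {'fov_y': 49.33814460827035, 'cx': 281.43220686934745, 'cy': 203.4472621063296, 'D': array([-0.10304376,  0.        ,  0.        ,  0.        ,  0.        ]), 'extrinsics': array([[ 2.40523868e-02, -9.87104155e-01,  1.58262027e-01,
         4.06471751e-01],
       [-9.99701195e-01, -2.44391673e-02, -4.97932435e-04,
        -9.93849779e-03],
       [ 4.35930334e-03, -1.58202761e-01, -9.87397024e-01,
         1.10142750e+00],
       [ 0.00000000e+00,  0.00000000e+00,  0.00000000e+00,
         1.00000000e+00]])}
0.1 [0.13929417 0.60882728 0.22602817] [ 0.70263934  0.07885375  0.70264285 -0.07983149] 0.09167846740477809 0.0188
```

View pics/side0.png

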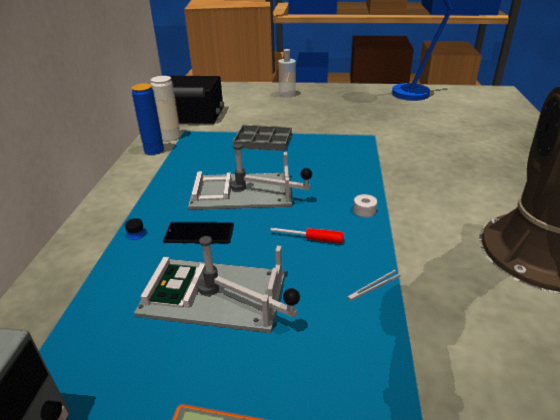

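View pics/top0.png

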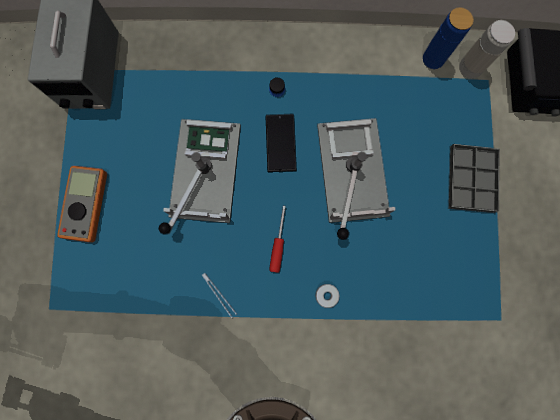

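Top view: the board holder is on the left with its ball at about (165,228), and the spare ball is at (343,233). Side view: the ball is at (291,297), the spare at (306,174). Next I measure the balls, post and base edges.

```bash
cat > h.py <<'E'
import numpy as np, cv2
from plant import imaging
C={n:imaging.get_calibration(n) for n in("side","top")}
def ray(n,uv):
    c=C[n]; f=210/np.tan(np.radians(c["fov_y"])/2)
    K=np.array([[f,0,c["cx"]],[0,f,c["cy"]],[0,0,1]])
    p=cv2.undistortPoints(np.array([[uv]],float),K,c["D"])[0,0]
    E=c["extrinsics"]; d=E[:3,:3]@[p[0],p[1],1]
    return E[:3,3],d/np.linalg.norm(d)
def plane(n,uv,z):
    o,d=ray(n,uv); return o+d*(z-o[2])/d[2]
def tri(a,b):
    A=np.zeros((3,3));v=np.zeros(3)
    rs=[ray("side",a),ray("top",b)]
    for o,d in rs:
        P=np.eye(3)-np.outer(d,d);A+=P;v+=P@o
    x=np.linalg.solve(A,v)
    return x,[np.linalg.norm((np.eye(3)-np.outer(d,d))@(x-o)) for o,d in rs]
def ball(im,uv,w=14,th=45):
    u,v=uv; sub=im[v-w:v+w+1,u-w:u+w+1].max(2)
    m=(sub<th).astype(np.uint8)
    n,l,s,c=cv2.connectedComponentsWithStats(m)
    i=1+np.argmax(s[1:,4]); cs,_=cv2.findContours((l==i).astype(np.uint8),0,2)
    k,rad=cv2.minEnclosingCircle(max(cs,key=cv2.contourArea))
    return (c[i]+[u-w,v-w]),s[i,4],np.array(k)+[u-w,v-w],rad
E
python3 - <<'E'
from h import *
s=cv2.imread("pics/side0.png");t=cv2.imread("pics/top0.png")
for a,b in(((291,297),(165,228)),((306,174),(343,233))):
    x=ball(s,a);y=ball(t,b);print(x,y);print(tri(x[0],y[0]),tri(x[2],y[2]),plane("top",y[2],.08),plane("side",x[2],.08))
cv2.imwrite("pics/tc.png",cv2.resize(t[110:245,150:250],None,fx=4.4,fy=4.4,interpolation=2))
cv2.imwrite("pics/sc.png",cv2.resize(s[230:335,130:310],None,fx=4.4,fy=4.4,interpolation=2))
E
```

```text
(array([290.94527363, 296.60696517]), np.int32(201), array([290.68421078, 296.78947353]), 8.23908519744873) (array([164.61607143, 228.0625    ]), np.int32(112), array([164.86619759, 228.10563374]), 6.232752799987793)
(array([0.50845822, 0.25186285, 0.07949452]), [np.float64(0.0009778751925772105), np.float64(0.0009778751925773284)]) (array([0.50868925, 0.25150278, 0.07865965]), [np.float64(0.0012073797644695798), np.float64(0.0012073797644692396)]) [0.50734368 0.25114123 0.08      ] [0.50978362 0.25270151 0.08      ]
(array([305.88636364, 173.71590909]), np.int32(88), array([305.92622948, 173.82786846]), 5.25451135635376) (array([342.61061947, 233.40707965]), np.int32(113), array([342.5, 233.5]), 6.041623115539551)
(array([ 0.50589815, -0.14946416,  0.07975904]), [np.float64(0.0003949740692622353), np.float64(0.00039497406926233104)]) (array([ 0.50574578, -0.14924074,  0.07958289]), [np.float64(0.0004403773405733208), np.float64(0.00044037734057323903)]) [ 0.50526302 -0.1491737   0.08      ] [ 0.50615381 -0.14858876  0.08      ]
```

View pics/tc.png

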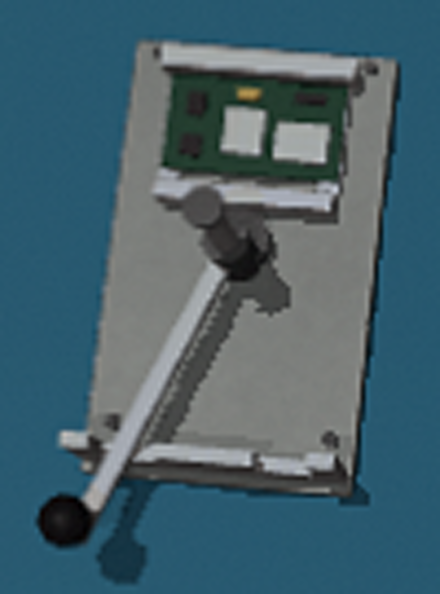

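View pics/sc.png

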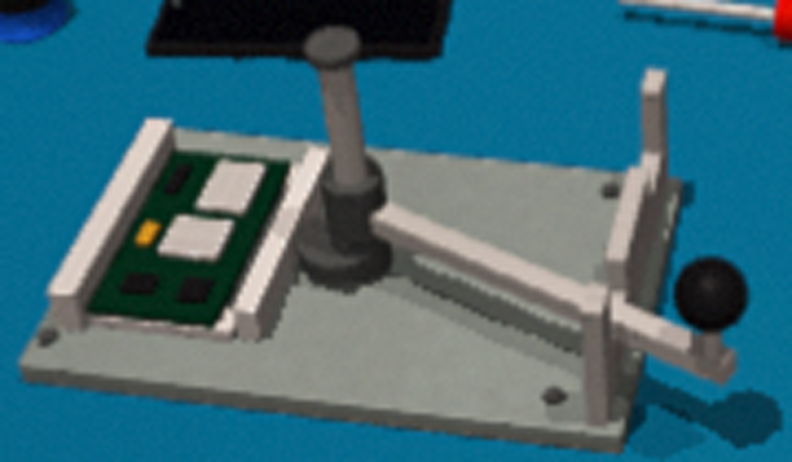

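The crops show the post top at crop pixel (203,205) in top and (332,47) in side. The base's right edge runs (398,62)→(350,490) in the top crop, and the bar stands in the left notch.

```bash
python3 - <<'E'
from h import *
T=lambda u,v:(150+(u+.5)/4.4-.5,110+(v+.5)/4.4-.5)
S=lambda u,v:(130+(u+.5)/4.4-.5,230+(v+.5)/4.4-.5)
p,e=tri(S(332,47),T(203,205));print("post",p,e)
FL,FR,NR,NL=[plane("top",T(*q),.012) for q in((140,42),(398,62),(350,485),(85,465))]
print(FL,FR,NR,NL)
for a,b,k in((NR,FR,0),(NL,FL,0),(FR,FL,-90),(NR,NL,-90)):
    d=b-a;print(np.linalg.norm(d),np.degrees(np.arctan2(d[1],d[0]))+k)
k=np.array([.5085,.2518]);d=k-p[:2];print("lever",np.linalg.norm(d),np.degrees(np.arctan2(d[1],d[0])),"yaw if mid",np.degrees(np.arctan2(d[1],d[0]))-np.degrees(np.arctan2(58,-160)))
E
```

```text
post [0.66269628 0.18023632 0.13030319] [np.float64(0.00018148381109591222), np.float64(0.00018148381109588094)]
[0.78876143 0.2452067  0.012     ] [0.77971083 0.09739028 0.012     ] [0.5381173  0.11405874 0.012     ] [0.54537961 0.26052384 0.012     ]
0.24216786351238934 -3.9468004175082454
0.24386333012872755 -3.60113806491587
0.14809323726320497 -3.50376725255812
0.14664503275603077 -2.8386244288751783
lever 0.16999368177481572 155.10362209414365 yaw if mid -4.970797247672039
```

```bash
cat >> h.py <<'E'
from scipy.spatial.transform import Rotation as R
POST=np.array([.6627,.1802]); YAW=-3.8
def quat(phi,s=1):   # tool x down, y along the swing tangent
    a=np.radians(phi-90); y=s*np.array([np.cos(a),np.sin(a),0]); x=np.array([0,0,-1.])
    q=R.from_matrix(np.c_[x,y,np.cross(x,y)]).as_quat(); return q[[3,0,1,2]]
def pos(phi,z,rad=.170):  # TCP with grasp point at height z
    a=np.radians(phi); return np.array([*(POST+rad*np.array([np.cos(a),np.sin(a)])),z-.0188])
E
python3 - <<'E'
from h import *
from plant import r,kinematics
np.set_printoptions(precision=2,suppress=True)
for s in(1,-1):
  for phi in(155.1,175,196):
    for z in(.08,.2): print(s,phi,z,kinematics.ik(pos(phi,z),quat(phi,s)))
print(r.state()["joint_positions"])
E
```

```text
1 155.1 0.08 [-0.73  0.54  0.24  1.9  -0.19  0.72  0.76]
1 155.1 0.2 [-0.77  0.39  0.29  1.79 -0.13  0.98  0.71]
1 175 0.08 [-0.64  0.49  0.22  1.99 -0.17  0.67  1.17]
1 175 0.2 [-0.72  0.33  0.32  1.88 -0.12  0.95  1.14]
1 196 0.08 [-0.48  0.47  0.16  2.02 -0.12  0.66  1.6 ]
1 196 0.2 [-0.6   0.31  0.3   1.91 -0.11  0.94  1.6 ]
-1 155.1 0.08 [-1.26  0.83  1.14  1.95 -0.92  1.01 -1.68]
-1 155.1 0.2 [-1.3   0.61  1.16  1.83 -0.62  1.12 -1.92]
-1 175 0.08 [-0.96  0.56  0.67  2.02 -0.52  0.73 -1.62]
-1 175 0.2 [-1.07  0.4   0.8   1.91 -0.34  0.98 -1.77]
-1 196 0.08 [-0.81  0.53  0.62  2.05 -0.47  0.7  -1.18]
-1 196 0.2 [-0.95  0.37  0.78  1.94 -0.31  0.96 -1.31]
[-1.45  0.44  0.02  1.57 -0.01  1.13 -0.08]
```

s=1 is comfortable throughout.

```bash
python3 - <<'E'
from h import *
from plant import r,move_gripper,imaging
phi=155.1; q=quat(phi)
r.reach(pos(phi,.20),q); print(r.state()["t"],r.state()["position"])
print(r.line_to(pos(phi,.080),vel=.1,stop_force=10)); s=r.state();print(s["t"],s["position"],pos(phi,.08),s["wrist_force"])
for n in("side","top"): cv2.imwrite(f"pics/{n}1.png",imaging.capture(n)[:,:,::-1])
t=cv2.imread("pics/top1.png")[130:310,90:290];s=cv2.imread("pics/side1.png")[200:380,200:400]
cv2.imwrite("pics/c1.png",cv2.resize(np.hstack([t,s]),None,fx=2,fy=2))
E
```

```text
1.9667 [0.50791386 0.25334417 0.18120591]
False
3.3167 [0.50893577 0.25200062 0.06179064] [0.50850252 0.25177609 0.0612    ] [0.58987423 0.59646262 0.8729381 ]
```

View pics/c1.png

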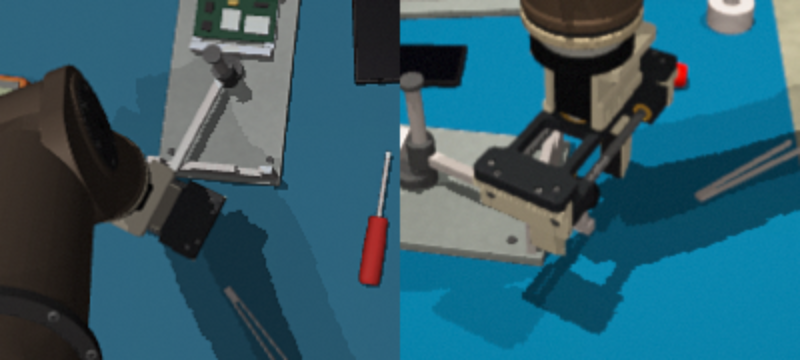

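The fingers straddle the ball (side crop near (540,200)) and nothing has been displaced. Now I close the gripper and lift.

```bash
python3 - <<'E'
from h import *
from plant import r,move_gripper,imaging
phi=155.1
move_gripper(0.015); s=r.state();print(s["t"],s["grip_width"],s["position"],s["wrist_force"])
p=np.array(s["position"])
print(r.line_to(p+[0,0,.036],vel=.06,stop_force=30)); r.wait(.15)
s=r.state();print(s["t"],s["grip_width"],s["position"],s["wrist_force"])
cv2.imwrite("pics/side2.png",imaging.capture("side")[:,:,::-1])
E
```

```text
4.4583 0.025846916497087726 [0.50849165 0.25182522 0.06120634] [ 0.48254579 -0.24555662 -0.66332927]
False
5.3583 0.026080461925763864 [0.50844628 0.25182687 0.09695012] [ 1.87898013 -0.33549556 -0.97484754]
```

View pics/side2.png

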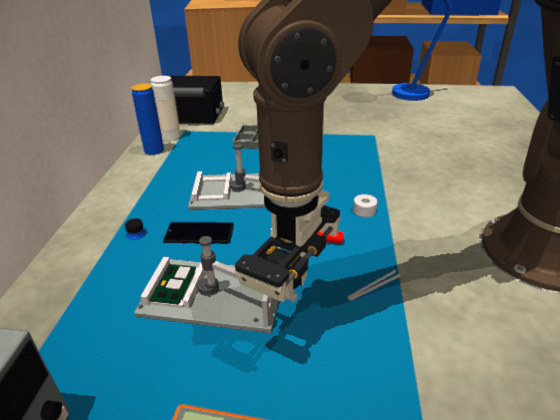

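```bash
python3 - <<'E'
import cv2
s=cv2.imread("pics/side2.png")[220:360,180:350]
cv2.imwrite("pics/c2.png",cv2.resize(s,None,fx=4,fy=4,interpolation=2))
E
```

```text
(no output)
```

View pics/c2.png

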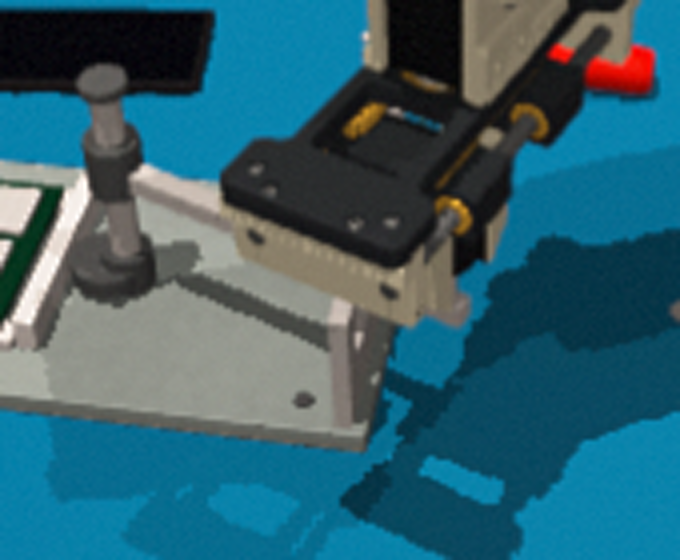

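The collar is clearly raised on the post (crop (110,150)), so the lever is lifted. Next I swing along the arc and check before lowering.

```bash
python3 - <<'E'
from h import *
from plant import r,imaging
z=r.state()["position"][2]+.0188
for phi in np.linspace(155.1,196.1,7)[1:]:
    st=r.line_to(pos(phi,z),rot=quat(phi),vel=.08,stop_force=25)
    s=r.state();print(round(phi,1),st,s["t"],np.round(s["position"],4),np.round(s["wrist_force"],1),round(s["grip_width"],4))
    if st: break
t=imaging.capture("top")[:,:,::-1];s=imaging.capture("side")[:,:,::-1]
cv2.imwrite("pics/c3.png",cv2.resize(np.hstack([t[100:270,90:290],s[190:360,150:350]]),None,fx=2,fy=2))
E
```

```text
161.9 False 5.8083 [0.5013 0.2331 0.0969] [ 3.2 -0.1 -2.4] 0.0264
168.8 False 6.2083 [0.4963 0.214  0.097 ] [ 2.3 -0.2 -2.1] 0.0264
175.6 False 6.6083 [0.4935 0.1942 0.097 ] [ 2.8 -0.3 -1.3] 0.0263
182.4 False 7.0083 [0.4931 0.174  0.097 ] [ 3.  -0.2 -1.2] 0.0263
189.3 False 7.4083 [0.495  0.1539 0.097 ] [ 3.2  0.4 -2.6] 0.0262
196.1 False 7.8083 [0.4993 0.1341 0.0969] [ 2.7 -0.1 -1.8] 0.0262
```

View pics/c3.png

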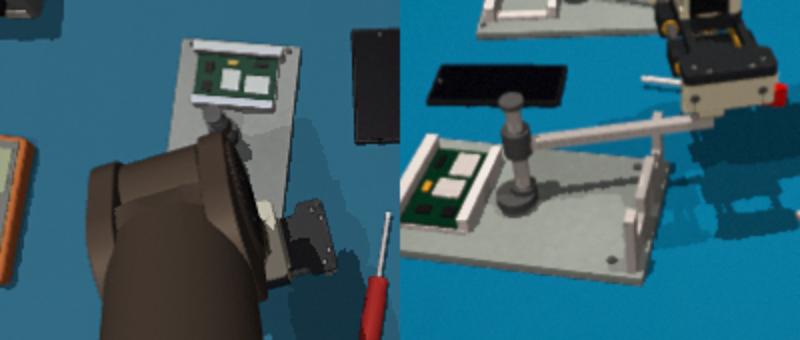

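The bar (side crop (530,140)→(710,115)) is raised over the right-hand side of the gate with no contact force. Lowering next.

```bash
python3 - <<'E'
from h import *
from plant import r,imaging
p=np.array(r.state()["position"])
st=r.line_to([p[0],p[1],.0612],vel=.04,stop_force=12)
r.wait(.2);s=r.state();print(st,s["t"],np.round(s["position"],4),np.round(s["wrist_force"],1),round(s["grip_width"],4))
t=imaging.capture("top")[:,:,::-1];s=imaging.capture("side")[:,:,::-1]
cv2.imwrite("pics/c4.png",cv2.resize(s[190:360,150:350],None,fx=3.5,fy=3.5,interpolation=2))
E
```

```text
False 9.15 [0.4994 0.1342 0.0614] [ 3.2 -0.1 -2.6] 0.0262
```

View pics/c4.png

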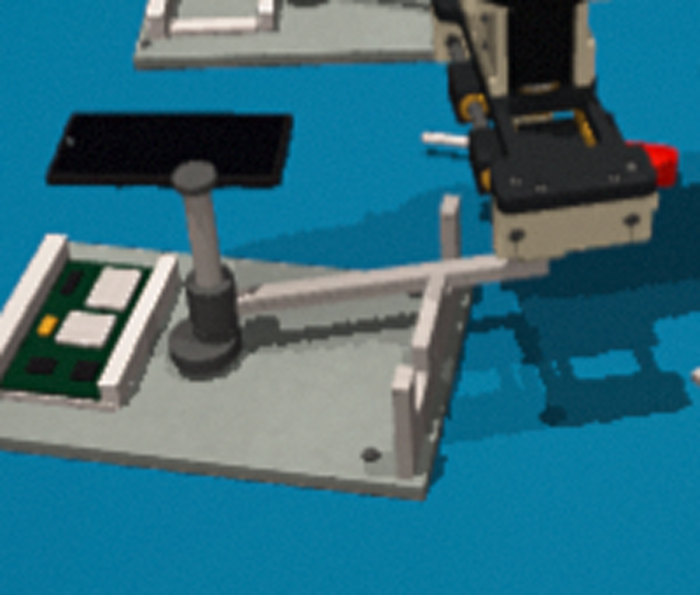

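The bar is in the right notch. I press down gently to seat it, release, and retreat upward.

```bash
python3 - <<'E'
from h import *
from plant import r,imaging,move_gripper
p=np.array(r.state()["position"])
st=r.line_to(p-[0,0,.004],vel=.02,stop_force=6)
s=r.state();print(st,s["t"],np.round(s["position"],4),np.round(s["wrist_force"],1))
move_gripper(.085); p=np.array(r.state()["position"])
print(r.line_to([p[0],p[1],.2],vel=.12,stop_force=10))
print(r.line_to([.36,.25,.25],vel=.2)); r.wait(.3)
s=r.state();print(s["t"],np.round(s["position"],4),np.round(s["wrist_force"],1),s["grip_width"])
for n in("side","top"): cv2.imwrite(f"pics/{n}5.png",imaging.capture(n)[:,:,::-1])
E
```

```text
True 9.4583 [0.4984 0.1337 0.0587] [-0.7 -0.9  4.2]
False
False
13.225 [0.3603 0.2496 0.2498] [-0.2  0.1  0.8] 0.08495377847499105
```

View pics/side5.png

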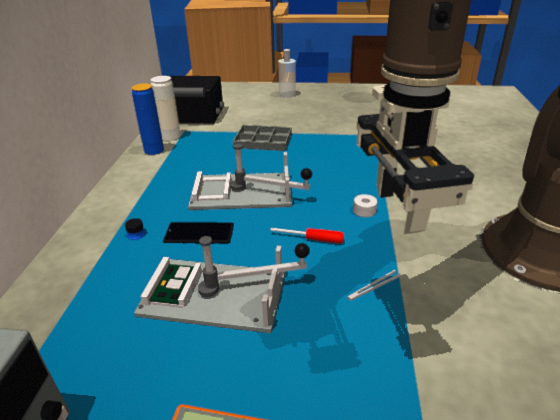

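View pics/top5.png

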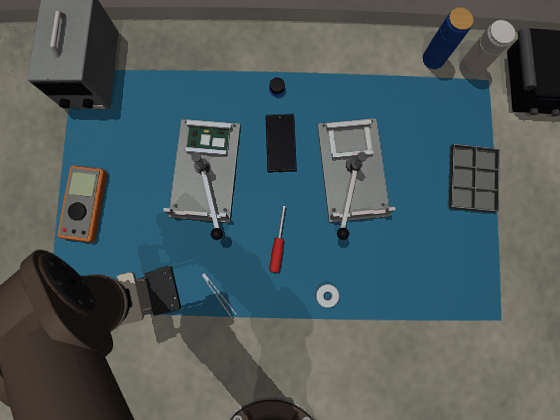

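The lever is free and to the right: ball at (217,234) in top and (302,250) in side. I check its position numerically, then hand in.

```bash
python3 - <<'E'
from h import *
from plant import job
s=cv2.imread("pics/side5.png");t=cv2.imread("pics/top5.png")
for a,b in(((302,250),(217,234)),((306,174),(343,233))):
    x,e=tri(ball(s,a)[0],ball(t,b)[0]); d=x[:2]-POST;y=np.radians(YAW)
    print(x,np.round(e,4),"holder frame",d@[np.cos(y),np.sin(y)],d@[-np.sin(y),np.cos(y)])
    if b[0]==217: ok=x[2]<.085 and d@[-np.sin(y),np.cos(y)]<-.045
if ok: job.close_job();print("closed")
E
```

```text
[0.49888582 0.13338359 0.07929087] [0.0006 0.0006] holder frame -0.16035132367437818 -0.05757009228254735
[ 0.50597221 -0.14929167  0.08024138] [0.0005 0.0005] holder frame -0.13454651793987008 -0.33915423032338793
the job is handed in; nothing more can be done
closed
```

The board is clamped and the job was handed in at about 13 s. I gripped the ball, lifted the lever about 36 mm and swung it along its arc over the sill. I then lowered it into the right-hand notch, pressed gently until it seated, released it and backed the arm away.

- **Clamped lever:** triangulated from both cameras after release, its ball sits at x -160, y -57.6, z 79 mm in the holder's frame. The target is y -58, z 80 mm.
- **Empty holder:** its ball is within about 0.5 mm of where it began, which is at the limit of what the cameras can resolve.
- **Arm:** it stands clear of everything, with about 1 N on the wrist.
- **Odd reading:** the grip width read 26 mm on the 28 mm ball, so I gripped it slightly off-centre or the pads gave a little. The ball did not slip.
- **Holder angle:** my estimates of how far the holder is turned ranged from -2.8 to -5.0 degrees. I used -3.8, well within the notch's tolerance.

No other check failed or disagreed.

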